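Fish out a cage tray that slid back under its stand

TASK

The cream drop tray under the cage stand has been pushed too far back. Take the hooked rod by its yellow handle, reach it in under the front ledge, feel gently for the red pull eye on the tray front (it can be anywhere along its rail), catch it and draw the tray out to its stop, where its front is flush with the ledge. Then unhook and lay the rod flat on the bench, not dropping it and touching neither stand nor tray; keep the gripper itself off the stand and tray and leave the other things where they are.

Things in the scene. Friction and masses are not known exactly. Their poses are not given: they have to be found in the camera images.
- stand: fixed cage stand, 300 (x) x 220 (y) mm, cream wire-lidded cage on top from x = -110 mm back, up to z = 207 mm. Origin on the bench under its centre; its +x points from the open front (x = -150 mm) to the open back (+150 mm). Side panels' inner faces at y = +-102 mm
- ledge (a point): middle of the deck's front lower edge, the ledge: stand (-150, 0, 75) mm, axes as the stand's. The aluminium deck spans z 75 to 87 mm; below it, down to the bench, the front is open and nothing but the eye stands in front of the tray
- tray (a joint): metres the cream tray is drawn out to the stand's front (-x): starts 0 to 0.03; 0.112 = hard end stop, front face flush with the ledge. About 3 N friction, stays where left. Tray 280 x 170 mm, z 16 to 60 mm, front face at stand x = -38 mm minus this value. A push or pull of the rod over 12 N on tray, eye or stand does damage
- eye_line (a point): on the tray's centreline at the eye's depth and height: stand x = -60 mm minus tray value, y 0, z 40 mm; moves with the tray, axes as the stand's. The eye itself is clamped up to 35 mm to either side of it along y, unmeasured, and does not give
- tray_rail (a point): middle of the blue 150 mm rail across the tray front, 18 mm behind eye_line, z 40 mm. The red eye on it is an upright ring in the stand's x-z plane, its hole looking along the stand's y: inner radius 12, outer radius 18, bar 6 mm thick, on an 18 mm wide block
- hook: loose hooked rod, 0.11 kg: yellow handle 90 x 22 x 30 mm (x, y, z), origin at the centre of its underside, lying on the bench. A 6 mm steel rod runs from it along +x, axis at z = 15 mm, to x = 185 mm and there bends squarely to +y, ending at y = 25 mm. Balanced on the handle, which holds the centre of mass
- hook_tip (a point): middle of the bent tip of the hooked rod: at (185, 12.5, 15) mm in the rod's frame
- bottle: bystander: clear bottle with black cap, 60 mm wide, 150 mm tall, origin under its centre
- carton: bystander: white carton 50 x 50 x 110 mm, origin under its centre
- jar: bystander: amber jar with blue cap, 64 mm wide, 90 mm tall, origin under its centre
There are look-alikes about, which are no part of the job. Several things have the shape of the hook; the one meant has the colours described above.

How it is judged (in metres and radians):
On the way, in this order (a step that is already met when the one before it is completed fails the run):
1. the hook's tip, in the eye, is drawing the tray out (value of joint tray above 0.045 m and contact force between hook and stand above 0.5 N and x of hook_tip in the frame of eye_line between -0.018 and 0.015 m and z of hook_tip in the frame of eye_line between -0.015 and 0.015 m), for 0.1 s.
2. the tray is at its stop, flush with the ledge within 6 mm (value of joint tray above 0.106 m), for 0.1 s.
3. the rod, still in the fingers, is brought down to within 12 mm of the bench (height (world z) of hook below 0.012 m and angle between hook's own z axis and vertical below 0.2 rad and contact force between the fingers and hook above 0.5 N), for 0.05 s.
At the end, for the whole second after the job is handed in: the tray stands within 6 mm of its stop (joint over 0.106), and the hooked rod lies flat on the bench (underside within 5 mm of it, tilt under 0.1 rad), at rest, touching neither stand nor tray (value of joint tray above 0.106 m and height (world z) of hook between -0.004 and 0.005 m and angle between hook's own z axis and vertical below 0.1 rad and linear speed of hook below 0.02 m/s and contact force between hook and stand below 0.05 N).
It fails at once if the rod presses on the stand, tray or eye with more than 12 N (contact force between hook and stand above 12 N).
It fails at once if the gripper or arm touches the stand or tray (contact force between any of the fingers, the arm and stand above 1 N).
It fails at once if a bystander is moved more than 20 mm (distance of any of bottle, carton, jar from where it was at the start of the episode above 0.02 m).
It also fails if it takes over 64 s, if anything falls off the work surface, if the arm or the gripper's body presses on something with over 40 N, if the wrist force passes 120 N, or if a joint passes its speed limit or range.

ROBOT

A 7-joint arm with a two-finger parallel gripper is mounted at the origin on the work surface. World frame = base frame: x ahead of the robot, y to its left, z up, the work surface at z = 0. Lengths are in m, angles in degrees, forces in N, time in s.
With the tool pointing down it reaches from about 0.425 to 0.875 m from the base axis. Payload 4.7 kg.
Tool frame: the origin (TCP) lies at the very end of the fingers, on their centre line; the grasp point (between the pads) lies 19 mm behind it; z points along the fingers, y is the direction in which the jaws open and shut (so a half turn about z gives the same grasp; the last joint's range is limited). The gripper opens to 85 mm and grips with 20 to 120 N. Pads are 22 mm wide; open, the fingers measure 114 mm over their backs; the gripper's body (76 mm by 85 mm) begins 54 mm behind the grasp point. The pads swing forward as they close: fully open they stand 13 mm farther back than shut.
Start: joints at [71.167, 18.392, -4.016, 83.108, 1.295, 78.541, -3.26], TCP at [0.218, -0.612, 0.231] pointing down, gripper open.
Joint ranges: [-163.93, 163.93], [-17.29, 119.83], [-79.2, 71.16], [3.27, 140.29], [-89.18, 269.18], [5.43, 117.66], [-154.24, 154.24]. Speed limits (degrees/s): [147.25, 147.25, 180, 180, 180, 180, 180].

INTERFACE

Orientations are given as [roll, pitch, yaw] about the fixed x, y, z axes, in that order (R = Rz(yaw) Ry(pitch) Rx(roll)).
In Python, from cell import bot, cams, ticket gives the robot as it stands.
- The arm moves only by the tool jog_arm, never from a script. Its argument "steps" is a list that holds one entry, the list of rows, each a list of 5 numbers: the opening, from 0 (shut) to 1 (fully open), then the shift along the tool's x, y, z in mm, then the turn about the tool's z in degrees. In form: [[[jaw, x, y, z, yaw], ...]]. A call has 1 to 12 rows; each row shifts and turns the commanded pose from where the row before left it, along the tool's axes as they then stand; what a row does not reach is not made up. A row lasts 1/12 s, in which the tool goes at most 41.7 mm and 7.16 degrees, less where a joint would pass 70% of its speed; a pose out of reach is approached as far as the arm can. A call is refused whole if a number of a shift passes 41.7 or a number of a turn 7.16, either way. A call with a gripper value outside its range is refused whole. The fingers move at their own pace and stop on an object; "grip_force" is the grip in N (left out, the last holds). Time passes only in rows, so rows that do not move let the fingers close. It gives the time, the measured TCP pose, the force and the opening at its end, in the units of the state.
- bot.read_state(): the state, without advancing time (a new reading comes with each control period).
- cams.grab_frame(name): name is "side" or "top"; returns (picture, depth): 400x640x3 uint8, red, green, blue; 400x640 float32, m along the optical axis (not along the pixel's ray), 0 where there is no reading.
- cams.camera_params(name): a dict with "fx", "fy", "cx", "cy" (pixels), "camera_from_world" (4x4, takes a point from world to camera coordinates). Camera axes: x right, y down, z forward; pixel columns grow to the right and rows downward; lengths in m; the calibration is good to about 2 mm. A picture is of the moment at which its call begins. camera_params takes no time and is no camera call.
- ticket.finish_job(): hands the job in, once; it reports no verdict.
The state is a dict: "time": time; "joints": joint angles; "dq": joint speeds; "joint_efforts": joint torques, N m; "tcp_pos": TCP position; "orientation": TCP orientation; "ft_force": force on the tool from outside, world axes, zero at the start; "moment": the same for the moment, N m; "grip_width": finger opening in m.
Only numpy, scipy, OpenCV 4.12 (cv2) and the standard library are available. Lean on these libraries where they do the work, as an engineer would, in place of code of your own. Each camera call takes 0.05 s, during which the arm holds its last target. There are 200 camera calls.

## Working session

There is one attempt and no reset: what is moved stays moved. The work goes in short steps, Python scripts to look and compute and a tool call to move; the robot and the scene stay as the last step left them, time stands still between calls to the robot, and variables do not carry over. Pictures are saved under pics/ and viewed, about 8 in all and at most 12, crops included, and the job is handed in when it is done.

Besides the shell and the picture viewer there is one more tool, called after ">>>" in YAML: its name, and indented under it one key for each argument. jog_arm: Moves the arm, as the interface text tells. Its arguments: {"type":"object","properties":{"steps":{"type":"array","items":{"type":"array","items":{"type":"array","items":{"type":"number"}}}},"grip_force":{"type":"number"}},"required":["steps"]}

```bash
mkdir -p pics; ls
python3 - <<'E'
from cell import bot,cams
import cv2,numpy as np
print(bot.read_state())
for n in("side","top"):
    p,d=cams.grab_frame(n); cv2.imwrite(f"pics/{n}0.png",p[...,::-1]); np.savez(f"pics/{n}0.npz",p=p,d=d)
    c=cams.camera_params(n); print(n,c)
E
```

```text
pics
{'time': 0.0, 'joints': array([71.16606224, 18.44063646, -4.01557974, 83.17585631,  1.29383539,
       78.53970162, -3.26192678]), 'dq': array([-0.056416  , -0.04564232,  0.06614527,  0.09413546, -0.04198017,
        0.01991924,  0.04307969]), 'joint_efforts': array([-9.65373556e-05, -4.93579030e+01, -3.81843941e-01, -3.14329720e+01,
        1.31292787e-02,  1.15025451e-02,  2.31972564e-06]), 'tcp_pos': array([ 0.21826891, -0.61168403,  0.23019726]), 'orientation': array([-1.79888985e+02,  4.57858685e-03,  1.96415996e+01]), 'ft_force': array([-0.29903846,  0.2217583 ,  0.08016081]), 'moment': array([ 0.02997449, -0.00717982, -0.00400908]), 'grip_width': 0.08546607798340147}
side {'fx': 414.94740102414784, 'fy': 414.94740102414784, 'cx': 316.23093012206255, 'cy': 193.4934491869368, 'camera_from_world': array([[-0.24301644,  0.97000016,  0.0065345 , -0.01261098],
       [ 0.93195192,  0.23534225, -0.27582538, -0.50763281],
       [-0.26908851, -0.06094026, -0.96118555,  1.21022144],
       [ 0.        ,  0.        ,  0.        ,  1.        ]])}
top {'fx': 499.7109216024591, 'fy': 499.7109216024591, 'cx': 319.79689114064286, 'cy': 196.60117295669193, 'camera_from_world': array([[ 0.02757399, -0.99957022, -0.00995291,  0.12011482],
       [-0.98116696, -0.02515936, -0.19151605,  0.52487575],
       [ 0.19118333,  0.01504632, -0.98143902,  1.46614146],
       [ 0.        ,  0.        ,  0.        ,  1.        ]])}
```

View pics/top0.png

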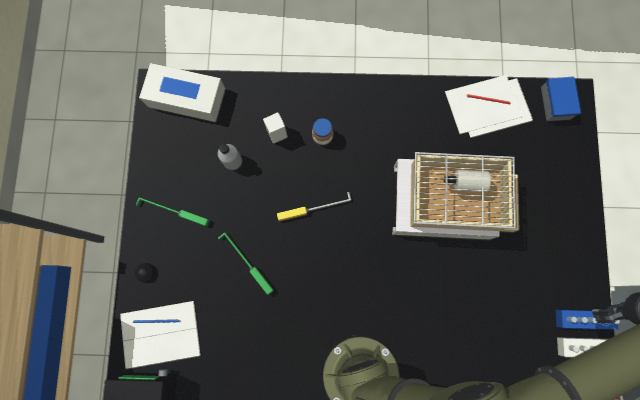

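View pics/side0.png

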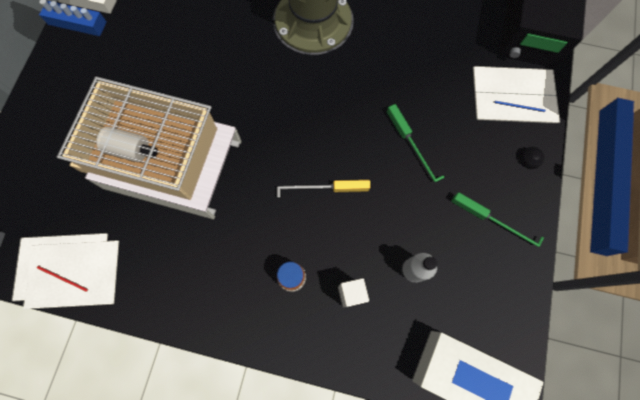

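The yellow-handled rod at top (292,213), with its tip at (349,196), fits the description. The two green hooks at top (190,215) and (250,265) are look-alikes. The stand's open front faces left in the top view, towards +y. Next I'll measure these and take a crop to confirm.

```bash
cat > h.py <<'E'
import numpy as np,cv2
from cell import bot,cams
def ray(n,uv,z):
    """pixels -> world points on plane z"""
    c=cams.camera_params(n);T=c["camera_from_world"];R,t=T[:3,:3],T[:3,3]
    uv=np.atleast_2d(uv).astype(float)
    d=np.c_[(uv[:,0]-c["cx"])/c["fx"],(uv[:,1]-c["cy"])/c["fy"],np.ones(len(uv))]@R
    o=-R.T@t
    return o+d*((z-o[2])/d[:,2])[:,None]
def cloud(n,D):
    c=cams.camera_params(n);T=c["camera_from_world"]
    v,u=np.indices(D.shape);P=np.stack([(u-c["cx"])/c["fx"]*D,(v-c["cy"])/c["fy"]*D,D],-1)
    return (P-T[:3,3])@T[:3,:3]
def yellow(p):
    h=cv2.cvtColor(p,cv2.COLOR_RGB2HSV); m=cv2.inRange(h,(22,150,110),(34,255,255))
    k,l,s,c=cv2.connectedComponentsWithStats(m); i=1+s[1:,4].argmax(); return (l==i),c[i]
E
python3 - <<'E'
from h import *
big=[]
for n in("side","top"):
    f=np.load(f"pics/{n}0.npz");p,D=f["p"],f["d"]
    m,c=yellow(p); uv=np.argwhere(m)[:,::-1]
    P=ray(n,uv,.03)[:,:2].astype(np.float32); r=cv2.minAreaRect(P)
    print(n,"handle px",c,"ctr",ray(n,c,.025).round(4),"rect",r)
    W=cloud(n,D); 
    tip={"side":(279,192),"top":(349,196)}[n]; print("tip px->",ray(n,tip,.015).round(4))
    q=(abs(W[...,2]-.087)<.006)&(D>0)&(W[...,1]<-.05)&(W[...,1]>-.7)&(W[...,0]>.2)&(W[...,0]<.75)
    q=cv2.morphologyEx(q.astype(np.uint8),cv2.MORPH_OPEN,np.ones((3,3)))
    k,l,s,_=cv2.connectedComponentsWithStats(q); i=1+s[1:,4].argmax()
    X=W[l==i]; R=cv2.minAreaRect(X[:,:2].astype(np.float32)); print("deck",s[i],X[:,2].mean(),R,cv2.boxPoints(R).round(4).tolist())
    # cage top
    q=((abs(W[...,2]-.205)<.008)&(D>0)&(W[...,1]<-.05)&(W[...,1]>-.7)&(W[...,0]>.2)&(W[...,0]<.75))
    X=W[q]; R=cv2.minAreaRect(X[:,:2].astype(np.float32)); print("cage",len(X),R)
    v=p[150:240,260:540] if n=="top" else p[70:225,50:390]
    big.append(cv2.resize(v,(700,int(v.shape[0]*700/v.shape[1])),interpolation=cv2.INTER_CUBIC))
cv2.imwrite("pics/crop.png",cv2.vconcat(big)[:600,:,::-1])
E
```

```text
side handle px [350.86781609 185.16666667] ctr [[0.4737 0.2214 0.025 ]] rect ((0.4756432771682739, 0.22327947616577148), (0.028834234923124313, 0.08845824748277664), 14.185683250427246)
tip px-> [[0.5326 0.0493 0.015 ]]
deck [  87  123  148   88 2345] 0.08731576197142514 ((0.5238000154495239, -0.24033674597740173), (0.3005565106868744, 0.22012785077095032), 88.64448547363281) [[0.41019999980926514, -0.3880000114440918], [0.630299985408783, -0.39320001006126404], [0.6373999714851379, -0.09269999712705612], [0.4172999858856201, -0.08749999850988388]]
cage 975 ((0.523848831653595, -0.2594663202762604), (0.27152228355407715, 0.20066970586776733), 88.4075698852539)
top handle px [291.29955947 213.25110132] ctr [[0.4723 0.2205 0.025 ]] rect ((0.4714221656322479, 0.22010602056980133), (0.024018198251724243, 0.09034157544374466), 15.086394309997559)
tip px-> [[0.5328 0.0439 0.015 ]]
deck [396 159  18  73 871] 0.08744477721424058 ((0.5273597240447998, -0.11284735053777695), (0.21945062279701233, 0.05003967136144638), 2.133427381515503) [[0.41679999232292175, -0.09189999848604202], [0.4185999929904938, -0.14190000295639038], [0.6378999948501587, -0.13379999995231628], [0.6360999941825867, -0.08380000293254852]]
cage 934 ((0.523630678653717, -0.261519193649292), (0.27316704392433167, 0.20140957832336426), 88.58050537109375)
```

View pics/crop.png

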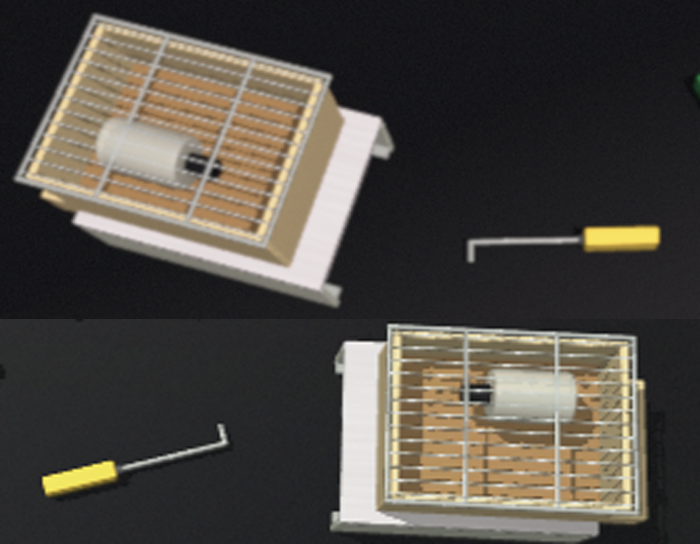

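Confirmed: the yellow-handled hook's bent tip points to world +x and the stand front faces +y. I'll rise first, then go over the stand.

>>> jog_arm:
  steps:
    - [[1,0,0,-35,0],[1,0,0,-35,0],[1,0,0,-35,0],[1,30,-19,0,0],[1,30,-19,0,0],[1,30,-19,0,0],[1,30,-19,0,0],[1,30,-19,0,0],[1,30,-19,0,0],[1,30,-19,0,0],[1,30,-19,0,0],[1,30,-19,0,0]]

```text
time: 1.1
tcp_pos: [0.4159, -0.3587, 0.336]
orientation: [-180.0, 0.0, 19.6]
ft_force: [0.9, -0.4, -0.4]
grip_width: 0.0855
```

>>> jog_arm:
  steps:
    - [[1,29,-19,0,0],[1,29,-19,0,0],[1,29,-19,0,0],[1,29,-19,0,0],[1,11,-38,0,0],[1,11,-38,0,0],[1,11,-38,0,0],[1,11,-38,0,0],[1,11,-38,0,0],[1,11,-38,0,0],[1,11,-38,0,0],[1,11,-38,0,0]]

```text
time: 2.1
tcp_pos: [0.4789, 0.0679, 0.3361]
orientation: [180.0, 0.0, 19.6]
ft_force: [0.9, -0.3, -1.0]
grip_width: 0.0855
```

>>> jog_arm:
  steps:
    - [[1,0,0,0,-7.1],[1,0,0,0,-7.1],[1,0,0,0,-7.1],[1,0,0,0,-7.1],[1,0,0,0,-7.1],[1,0,0,0,-7.1],[1,0,0,0,-7.1],[1,0,0,0,-7.1],[1,0,0,0,-7.1],[1,0,0,0,-7.1],[1,0,0,0,-7.1],[1,0,0,0,-6.9]]

```text
time: 3.1
tcp_pos: [0.4794, 0.066, 0.3358]
orientation: [-179.9, -0.0, 105.0]
ft_force: [0.9, -0.2, 0.2]
grip_width: 0.0852
```

>>> jog_arm:
  steps:
    - [[1,30,7,0,0],[1,30,7,0,0],[1,30,7,0,0],[1,31,7,0,0],[1,30,6,0,0],[1,0,0,38,0],[1,0,0,38,0],[1,0,0,38,0],[1,0,0,38,0],[1,0,0,38,0],[1,0,0,38,0],[1,0,0,20,0]]

```text
time: 4.1
tcp_pos: [0.4715, 0.2192, 0.0836]
orientation: [-179.6, 0.0, 104.7]
ft_force: [-0.1, -1.1, -0.4]
grip_width: 0.085
```

Run:
```python
from h import *
print(bot.read_state()["tcp_pos"],bot.read_state()["orientation"])
o=[]
for n in("side","top"):
    p,D=cams.grab_frame(n)
    c={"side":(190,345),"top":(215,300)}[n]
    v=p[c[0]-55:c[0]+55,c[1]-73:c[1]+73]; o.append(cv2.resize(v,(390,294),interpolation=cv2.INTER_CUBIC))
cv2.imwrite("pics/pre.png",cv2.hconcat(o)[...,::-1])
```

```text
[0.47147233 0.21920426 0.0836463 ] [-1.79633020e+02  3.67998106e-02  1.04652233e+02]
```

View pics/pre.png

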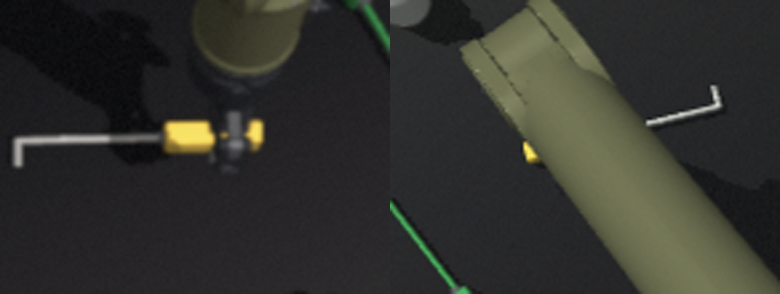

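The side view shows the fingers straddling the yellow handle. I'll go down and grip.

>>> jog_arm:
  steps:
    - [[1,1,1,30,0],[1,0,0,30,0],[1,0,0,15,0],[1,0,0,4,0],[1,0,0,0,0],[0,0,0,0,0],[0,0,0,0,0],[0,0,0,0,0],[0,0,0,0,0],[0,0,0,0,0],[0,0,0,0,0],[0,0,0,0,0]]
  grip_force: 60

```text
time: 5.2
tcp_pos: [0.4758, 0.2222, 0.0101]
orientation: [179.9, 0.0, 104.6]
ft_force: [-1.0, 0.5, 5.8]
grip_width: 0.0206
```

>>> jog_arm:
  steps:
    - [[0,0,0,0,0],[0,0,0,0,0],[0,0,0,0,0],[0,0,0,0,0],[0,0,0,-5,0],[0,0,0,-10,0],[0,0,0,-10,0],[0,0,0,0,0],[0,0,0,0,0]]

```text
time: 5.95
tcp_pos: [0.4758, 0.2221, 0.0352]
orientation: [179.9, 0.0, 104.6]
ft_force: [-0.3, 0.3, -1.4]
grip_width: 0.0207
```

Run:
```python
from h import *
s=bot.read_state();print(s["tcp_pos"],s["orientation"],s["ft_force"],s["moment"])
o=[]
for n in("side","top"):
    p,D=cams.grab_frame(n); np.savez(f"pics/{n}1.npz",p=p,d=D)
    c={"side":(190,325),"top":(210,320)}[n]
    v=p[c[0]-55:c[0]+55,c[1]-73:c[1]+73]; o.append(cv2.resize(v,(400,301),interpolation=cv2.INTER_CUBIC))
cv2.imwrite("pics/grip.png",cv2.hconcat(o)[...,::-1])
```

```text
[0.47579733 0.22213466 0.0352293 ] [1.79891637e+02 1.33274833e-02 1.04628246e+02] [-0.27868407  0.31926649 -1.35580516] [0.02258097 0.01927564 0.05263247]
```

View pics/grip.png

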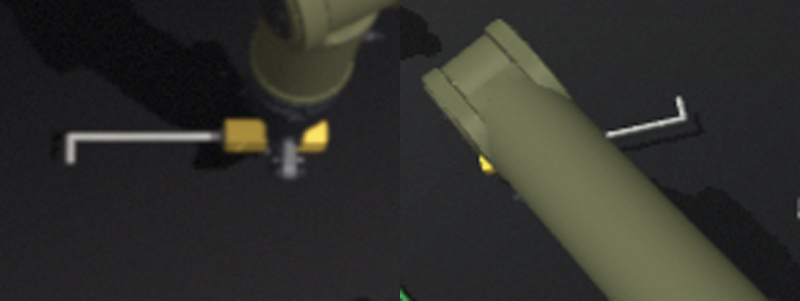

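Both views show the rod held level and clear of the bench. Side: corner at about (277,185). Top: corner at about (351,198). I'll triangulate the bend to get its offset from the TCP.

Run:
```python
from h import *
box={"side":(160,225,262,335),"top":(180,215,325,365)}
px={}
for n,(a,b,c,d) in box.items():
    p=np.load(f"pics/{n}1.npz")["p"][a:b,c:d].astype(int)
    g=p.min(2); m=(g>95)&(p.max(2)-g<45)
    k,l,s,_=cv2.connectedComponentsWithStats(m.astype(np.uint8)); i=1+s[1:,4].argmax()
    uv=np.argwhere(l==i)[:,::-1]+[c,a]; print(n,s[i])
    for z in (.04,):
        W=ray(n,uv,z)[:,:2]; # frame aligned with hook
        a_=np.radians(104.63-180); ex=np.array([np.cos(a_),np.sin(a_)]); ey=np.array([-ex[1],ex[0]])
        r=(W-[.4758,.2221]); X=r@ex;Y=r@ey
        rod=Y<np.median(Y)+.006; tip=(Y>np.median(Y)+.008)
        f=np.polyfit(X[rod],Y[rod],1)
        print("z",z,"rod x",X.min(),X.max(),"fit slope/offset",f,"tip x mean",X[tip].mean(),"tip ymax",Y.max())
```

```text
side [ 14  23  56  12 181]
z 0.04 rod x 0.050792163418788 0.18718439031192122 fit slope/offset [ 0.00078556 -0.00133998] tip x mean 0.18433988367010723 tip ymax 0.023746945982325993
top [ 0 10 27 15 65]
z 0.04 rod x 0.10739846693510065 0.18975339167931202 fit slope/offset [ 0.01015931 -0.00111457] tip x mean 0.18634642599235765 tip ymax 0.024549292236674538
```

>>> jog_arm:
  steps:
    - [[0,0,0,0,5.4],[0,0,0,0,5.4],[0,0,0,0,5.3],[0,-25,-3,0,0],[0,-25,-3,0,0],[0,-26,-4,0,0],[0,0,0,0,0],[0,0,0,0,0]]

```text
time: 6.72
tcp_pos: [0.4628, 0.1444, 0.0338]
orientation: [-180.0, 0.1, 88.4]
ft_force: [0.4, 0.3, -1.5]
grip_width: 0.0214
```

```bash
cat >> h.py <<'E'
def rep():
    """tip (bend, tip end) in stand frame, mm, from TCP; forces in stand axes"""
    s=bot.read_state(); a=np.radians(-91.5); E=np.array([[np.cos(a),np.sin(a)],[-np.sin(a),np.cos(a)]])
    t=E@(s["tcp_pos"][:2]-[.524,-.2403]); h=np.radians(s["orientation"][2]-180)-a
    f=E@s["ft_force"][:2]
    b=t+.185*np.array([np.cos(h),np.sin(h)])-.0012*np.array([-np.sin(h),np.cos(h)])
    print("t",s["time"],"bend",(b*1e3).round(1),"tip end y",round(b[1]*1e3+25,1),"rod z",round(s["tcp_pos"][2]*1e3+5,1),"yaw",s["orientation"][2].round(2),"F",f.round(2),s["ft_force"][2].round(2),"Mz",s["moment"].round(3))
E
python3 - <<'E'
from h import *
rep()
p,D=cams.grab_frame("side"); np.savez("pics/side2.npz",p=p,d=D)
v=p[60:240,50:350]; cv2.imwrite("pics/al.png",cv2.resize(v,(780,468),interpolation=cv2.INTER_CUBIC)[...,::-1])
rep()
E
```

```text
t 6.7167 bend [-198.   -72.9] tip end y -47.9 rod z 38.8 yaw 88.36 F [-0.3   0.43] -1.46 Mz [ 0.038 -0.009  0.025]
t 6.7667 bend [-199.5  -72.3] tip end y -47.3 rod z 39.1 yaw 88.48 F [-0.41  0.32] -1.21 Mz [ 0.034 -0.03  -0.037]
```

View pics/al.png

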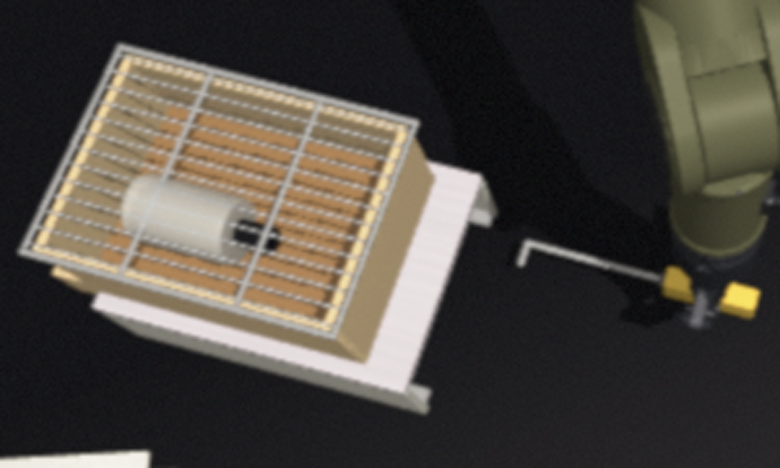

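The rod is parallel to the stand and clear of the front opening: bend at about (528,243) in the crop, front edge from (480,175) to (407,390). Going in under the ledge.

>>> jog_arm:
  steps:
    - [[0,-20,0,0,0],[0,-20,0,0,0],[0,-20,0,0,0],[0,-20,0,-1,0],[0,-15,0,0,0],[0,-8,0,0,0],[0,0,0,0,0],[0,0,0,0,0],[0,0,0,0,0]]

```text
time: 7.52
tcp_pos: [0.4607, 0.045, 0.0353]
orientation: [180.0, -0.1, 88.7]
ft_force: [-1.0, 0.6, -1.7]
grip_width: 0.0207
```

```bash
python3 -c "
from h import *
rep();rep()"
```

```text
t 7.5167 bend [-98.5 -71.4] tip end y -46.4 rod z 40.3 yaw 88.66 F [-0.57 -0.98] -1.69 Mz [0.051 0.02  0.024]
t 7.5167 bend [-98.5 -71.4] tip end y -46.4 rod z 40.3 yaw 88.66 F [-0.57 -0.98] -1.69 Mz [0.051 0.02  0.024]
```

>>> jog_arm:
  steps:
    - [[0,-2,0,0,0],[0,-2,0,0,0],[0,0,0,0,0],[0,0,0,0,0],[0,0,0,0,0]]

```text
time: 7.93
tcp_pos: [0.4604, 0.0394, 0.0353]
orientation: [-180.0, 0.0, 88.6]
ft_force: [-0.1, -0.4, -0.9]
grip_width: 0.0207
```

>>> jog_arm:
  steps:
    - [[0,-2,0,0,0],[0,-2,0,0,0],[0,0,0,0,0],[0,0,0,0,0],[0,0,0,0,0]]

```text
time: 8.35
tcp_pos: [0.4604, 0.0352, 0.0353]
orientation: [180.0, 0.0, 88.5]
ft_force: [0.6, -0.0, -1.2]
grip_width: 0.0206
```

>>> jog_arm:
  steps:
    - [[0,-2,0,0,0],[0,-2,0,0,0],[0,0,0,0,0],[0,0,0,0,0],[0,0,0,0,0]]

```text
time: 8.77
tcp_pos: [0.4602, 0.0312, 0.0353]
orientation: [-180.0, 0.0, 88.5]
ft_force: [-0.3, 0.3, -1.4]
grip_width: 0.021
```

>>> jog_arm:
  steps:
    - [[0,-2,0,0,0],[0,-2,0,0,0],[0,0,0,0,0],[0,0,0,0,0],[0,0,0,0,0]]

```text
time: 9.18
tcp_pos: [0.4601, 0.0272, 0.0353]
orientation: [180.0, 0.0, 88.5]
ft_force: [-0.6, 0.2, -0.7]
grip_width: 0.0209
```

>>> jog_arm:
  steps:
    - [[0,-1,0,0,0],[0,-2,0,0,0],[0,0,0,0,0],[0,0,0,0,0],[0,0,0,0,0]]

```text
time: 9.6
tcp_pos: [0.4601, 0.0242, 0.0353]
orientation: [-180.0, 0.0, 88.5]
ft_force: [-0.6, 0.3, -1.2]
grip_width: 0.0205
```

>>> jog_arm:
  steps:
    - [[0,-1,0,0,0],[0,-2,0,0,0],[0,0,0,0,0],[0,0,0,0,0],[0,0,0,0,0]]

```text
time: 10.02
tcp_pos: [0.46, 0.0212, 0.0353]
orientation: [180.0, 0.0, 88.5]
ft_force: [-0.5, -0.5, -0.8]
grip_width: 0.0212
```

>>> jog_arm:
  steps:
    - [[0,-1,0,0,0],[0,-2,0,0,0],[0,0,0,0,0],[0,0,0,0,0],[0,0,0,0,0]]

```text
time: 10.43
tcp_pos: [0.4599, 0.0182, 0.0353]
orientation: [180.0, 0.0, 88.5]
ft_force: [-0.2, 0.3, -0.8]
grip_width: 0.0208
```

>>> jog_arm:
  steps:
    - [[0,-1,0,0,0],[0,-2,0,0,0],[0,0,0,0,0],[0,0,0,0,0],[0,0,0,0,0]]

```text
time: 10.85
tcp_pos: [0.4598, 0.0153, 0.0353]
orientation: [180.0, 0.0, 88.5]
ft_force: [0.4, -0.3, -1.4]
grip_width: 0.0209
```

>>> jog_arm:
  steps:
    - [[0,-1,0,0,0],[0,-2,0,0,0],[0,0,0,0,0],[0,0,0,0,0],[0,0,0,0,0]]

```text
time: 11.27
tcp_pos: [0.4598, 0.0128, 0.0353]
orientation: [180.0, -0.0, 88.6]
ft_force: [1.2, 3.0, -0.3]
grip_width: 0.021
```

>>> jog_arm:
  steps:
    - [[0,-1,0,0,0],[0,-2,0,0,0],[0,0,0,0,0],[0,0,0,0,0],[0,0,0,0,0]]

```text
time: 11.68
tcp_pos: [0.4598, 0.0089, 0.0353]
orientation: [180.0, 0.0, 88.5]
ft_force: [-0.4, 2.2, -1.6]
grip_width: 0.0205
```

>>> jog_arm:
  steps:
    - [[0,-1,0,0,0],[0,-1,0,0,0],[0,0,0,0,0],[0,0,0,0,0],[0,0,0,0,0]]

```text
time: 12.1
tcp_pos: [0.4596, 0.0071, 0.0353]
orientation: [-180.0, 0.0, 88.5]
ft_force: [-0.4, 2.5, -1.5]
grip_width: 0.0205
```

The tip touched the rail and pushed the tray back a few mm at about 2.5 N. I'll back off 11 mm to the eye's depth and start the sideways feel.

>>> jog_arm:
  steps:
    - [[0,4,0,0,0],[0,4,0,0,0],[0,3,0,0,0],[0,0,0,0,0],[0,0,3,0,0],[0,0,3,0,0],[0,0,0,0,0],[0,0,0,0,0],[0,0,0,0,0]]

```text
time: 12.85
tcp_pos: [0.4659, 0.018, 0.0352]
orientation: [-180.0, 0.0, 88.5]
ft_force: [-0.5, -0.5, -1.5]
grip_width: 0.0207
```

```bash
python3 -c "
from h import *
rep()"
```

```text
t 12.85 bend [-71.7 -65.9] tip end y -40.9 rod z 40.2 yaw 88.53 F [ 0.52 -0.5 ] -1.49 Mz [ 0.021 -0.001  0.003]
```

>>> jog_arm:
  steps:
    - [[0,0,2,0,0],[0,0,2,0,0],[0,0,1,0,0],[0,0,0,0,0],[0,0,0,0,0],[0,0,0,0,0]]

```text
time: 13.35
tcp_pos: [0.4709, 0.018, 0.0353]
orientation: [-180.0, 0.0, 88.5]
ft_force: [-0.5, -0.1, -1.2]
grip_width: 0.0211
```

```bash
python3 -c "
from h import *
rep()"
```

```text
t 13.35 bend [-71.8 -61. ] tip end y -36.0 rod z 40.3 yaw 88.54 F [ 0.11 -0.53] -1.24 Mz [ 0.027 -0.001 -0.023]
```

>>> jog_arm:
  steps:
    - [[0,0,2,0,0],[0,0,2,0,0],[0,0,1,0,0],[0,0,0,0,0],[0,0,0,0,0],[0,0,0,0,0]]

```text
time: 13.85
tcp_pos: [0.4759, 0.0179, 0.0353]
orientation: [-180.0, 0.0, 88.5]
ft_force: [0.7, 0.1, -1.9]
grip_width: 0.0208
```

```bash
python3 -c "
from h import *
rep()"
```

```text
t 13.85 bend [-71.9 -55.9] tip end y -30.9 rod z 40.3 yaw 88.54 F [-0.09  0.67] -1.94 Mz [0.019 0.051 0.028]
```

>>> jog_arm:
  steps:
    - [[0,0,2,0,0],[0,0,2,0,0],[0,0,1,0,0],[0,0,0,0,0],[0,0,0,0,0],[0,0,0,0,0]]

```text
time: 14.35
tcp_pos: [0.4809, 0.0178, 0.0353]
orientation: [-180.0, 0.0, 88.5]
ft_force: [-0.9, -0.7, -0.3]
grip_width: 0.0205
```

```bash
python3 -c "
from h import *
rep()"
```

```text
t 14.35 bend [-71.8 -50.9] tip end y -25.9 rod z 40.3 yaw 88.54 F [ 0.75 -0.88] -0.26 Mz [ 0.018 -0.04   0.004]
```

>>> jog_arm:
  steps:
    - [[0,0,2,0,0],[0,0,2,0,0],[0,0,1,0,0],[0,0,0,0,0],[0,0,0,0,0],[0,0,0,0,0]]

```text
time: 14.85
tcp_pos: [0.4858, 0.0176, 0.0352]
orientation: [-180.0, 0.0, 88.5]
ft_force: [0.3, -0.2, -0.8]
grip_width: 0.0206
```

```bash
python3 -c "
from h import *
rep()"
```

```text
t 14.85 bend [-71.8 -46. ] tip end y -21.0 rod z 40.2 yaw 88.54 F [0.16 0.29] -0.83 Mz [0.019 0.054 0.001]
```

>>> jog_arm:
  steps:
    - [[0,0,2,0,0],[0,0,2,0,0],[0,0,1,0,0],[0,0,0,0,0],[0,0,0,0,0],[0,0,0,0,0]]

```text
time: 15.35
tcp_pos: [0.4909, 0.0175, 0.0353]
orientation: [-180.0, 0.0, 88.5]
ft_force: [-0.1, -0.2, -1.2]
grip_width: 0.0207
```

```bash
python3 -c "
from h import *
rep()"
```

```text
t 15.35 bend [-71.9 -40.9] tip end y -15.9 rod z 40.3 yaw 88.55 F [ 0.22 -0.13] -1.25 Mz [ 0.011 -0.05  -0.004]
```

>>> jog_arm:
  steps:
    - [[0,0,2,0,0],[0,0,2,0,0],[0,0,1,0,0],[0,0,0,0,0],[0,0,0,0,0],[0,0,0,0,0]]

```text
time: 15.85
tcp_pos: [0.4958, 0.0174, 0.0352]
orientation: [-180.0, 0.0, 88.5]
ft_force: [0.9, 0.7, -1.1]
grip_width: 0.0205
```

```bash
python3 -c "
from h import *
rep()"
```

```text
t 15.85 bend [-71.9 -35.9] tip end y -10.9 rod z 40.2 yaw 88.54 F [-0.73  0.92] -1.13 Mz [0.006 0.022 0.013]
```

>>> jog_arm:
  steps:
    - [[0,0,2,0,0],[0,0,2,0,0],[0,0,1,0,0],[0,0,0,0,0],[0,0,0,0,0],[0,0,0,0,0]]

```text
time: 16.35
tcp_pos: [0.5008, 0.0173, 0.0352]
orientation: [-180.0, 0.0, 88.5]
ft_force: [-0.1, -0.4, -2.2]
grip_width: 0.0205
```

```bash
python3 -c "
from h import *
rep()"
```

```text
t 16.35 bend [-71.9 -31. ] tip end y -6.0 rod z 40.2 yaw 88.54 F [ 0.35 -0.05] -2.15 Mz [ 0.014 -0.005 -0.007]
```

>>> jog_arm:
  steps:
    - [[0,0,2,0,0],[0,0,2,0,0],[0,0,1,0,0],[0,0,0,0,0],[0,0,0,0,0],[0,0,0,0,0]]

```text
time: 16.85
tcp_pos: [0.5057, 0.0171, 0.0352]
orientation: [-180.0, 0.0, 88.5]
ft_force: [-1.3, 0.1, -1.3]
grip_width: 0.0205
```

```bash
python3 -c "
from h import *
rep()"
```

```text
t 16.85 bend [-71.8 -26.1] tip end y -1.1 rod z 40.2 yaw 88.54 F [-0.05 -1.29] -1.34 Mz [ 0.014  0.147 -0.127]
```

The moment jumped to Mz −0.13, which suggests a first lateral contact. I'll confirm with 2 mm more.

>>> jog_arm:
  steps:
    - [[0,0,1,0,0],[0,0,1,0,0],[0,0,0,0,0],[0,0,0,0,0]]

```text
time: 17.18
tcp_pos: [0.5071, 0.017, 0.035]
orientation: [-179.9, -0.0, 88.5]
ft_force: [-3.9, -0.5, 0.8]
grip_width: 0.0208
```

```bash
python3 -c "
from h import *
rep()"
```

```text
t 17.1833 bend [-71.8 -24.8] tip end y 0.2 rod z 40.0 yaw 88.49 F [ 0.55 -3.85] 0.79 Mz [ 0.065  0.719 -0.614]
```

>>> jog_arm:
  steps:
    - [[0,0,-2,0,0],[0,0,0,0,0],[0,2,0,0,0],[0,2,0,0,0],[0,2,0,0,0],[0,0,0,0,0],[0,0,0,0,0]]

```text
time: 17.77
tcp_pos: [0.5062, 0.0237, 0.0354]
orientation: [180.0, -0.0, 88.6]
ft_force: [-2.0, 1.0, -0.8]
grip_width: 0.0208
```

```bash
python3 -c "
from h import *
rep()"
```

```text
t 17.7667 bend [-78.5 -25.6] tip end y -0.6 rod z 40.4 yaw 88.58 F [-0.92 -2.01] -0.84 Mz [ 0.076  0.337 -0.251]
```

>>> jog_arm:
  steps:
    - [[0,2,0,0,0],[0,2,0,0,0],[0,2,0,0,0],[0,0,0,0,0],[0,0,0,0,0]]

```text
time: 18.18
tcp_pos: [0.5063, 0.0297, 0.0353]
orientation: [180.0, -0.0, 88.6]
ft_force: [-1.3, 1.1, -0.7]
grip_width: 0.0205
```

```bash
python3 -c "
from h import *
rep()"
```

```text
t 18.1833 bend [-84.5 -25.7] tip end y -0.7 rod z 40.3 yaw 88.57 F [-1.05 -1.3 ] -0.66 Mz [ 0.142  0.25  -0.198]
```

>>> jog_arm:
  steps:
    - [[0,0,0,0,0],[0,0,0,0,0],[0,0,0,0,0]]

```text
time: 18.43
tcp_pos: [0.5062, 0.0293, 0.0353]
orientation: [180.0, -0.0, 88.6]
ft_force: [-0.8, 0.2, -1.9]
grip_width: 0.021
```

Run:
```python
from h import *
rep()
p,D=cams.grab_frame("side"); np.savez("pics/side3.npz",p=p,d=D)
rep()
v=p[80:230,150:400]; cv2.imwrite("pics/c3.png",cv2.resize(v,(800,480),interpolation=cv2.INTER_CUBIC)[...,::-1])
```

```text
t 18.4333 bend [-84.  -25.9] tip end y -0.9 rod z 40.3 yaw 88.55 F [-0.18 -0.76] -1.87 Mz [ 0.172  0.19  -0.178]
t 18.4833 bend [-84.  -25.8] tip end y -0.8 rod z 40.3 yaw 88.55 F [-0.53 -0.37] -1.57 Mz [ 0.138  0.174 -0.128]
```

View pics/c3.png

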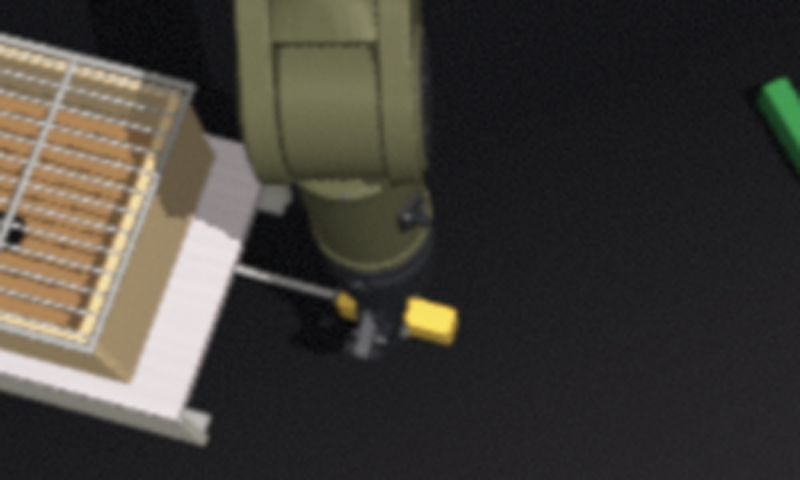

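The rod looks straight. A contact that persists while I slide outward fits the shank lying against the ring's side with the tip through the hole. I'll ease off 1 mm sideways and keep pulling.

>>> jog_arm:
  steps:
    - [[0,0,-1,0,0],[0,2,0,0,0],[0,2,0,0,0],[0,0,0,0,0],[0,0,0,0,0]]

```text
time: 18.9
tcp_pos: [0.5055, 0.0325, 0.0353]
orientation: [180.0, 0.1, 88.5]
ft_force: [1.0, -3.3, -1.4]
grip_width: 0.0204
```

```bash
python3 -c "
from h import *
rep()"
```

```text
t 18.9 bend [-87.2 -26.7] tip end y -1.7 rod z 40.3 yaw 88.53 F [3.25 1.13] -1.42 Mz [-0.594  0.038  0.038]
```

>>> jog_arm:
  steps:
    - [[0,2,0,0,0],[0,2,0,0,0],[0,2,0,0,0],[0,0,0,0,0],[0,0,0,0,0]]

```text
time: 19.32
tcp_pos: [0.5055, 0.0397, 0.0353]
orientation: [180.0, -0.0, 88.6]
ft_force: [-0.9, -2.8, -1.1]
grip_width: 0.0208
```

```bash
python3 -c "
from h import *
rep()"
```

```text
t 19.3167 bend [-94.4 -26.8] tip end y -1.8 rod z 40.3 yaw 88.58 F [ 2.8  -0.78] -1.15 Mz [-0.409 -0.012 -0.023]
```

Hooked: 3 N of drag and the tray is following. Drawing it out slowly.

>>> jog_arm:
  steps:
    - [[0,2,0,0,0],[0,3,0,0,0],[0,3,0,0,0],[0,3,0,0,0],[0,3,0,0,0],[0,3,0,0,0],[0,3,0,0,0],[0,3,0,0,0],[0,3,0,0,0],[0,3,0,0,0],[0,3,0,0,0],[0,2,0,0,0]]

```text
time: 20.32
tcp_pos: [0.5063, 0.0737, 0.0353]
orientation: [-180.0, -0.0, 88.6]
ft_force: [-0.5, -3.5, -1.1]
grip_width: 0.0205
```

```bash
python3 -c "
from h import *
rep()"
```

```text
t 20.3167 bend [-128.4  -26.9] tip end y -1.9 rod z 40.3 yaw 88.56 F [ 3.52 -0.42] -1.08 Mz [-0.664 -0.076  0.065]
```

>>> jog_arm:
  steps:
    - [[0,2,0,0,0],[0,3,0,0,0],[0,3,0,0,0],[0,3,0,0,0],[0,3,0,0,0],[0,3,0,0,0],[0,3,0,0,0],[0,3,0,0,0],[0,3,0,0,0],[0,3,0,0,0],[0,3,0,0,0],[0,2,0,0,0]]

```text
time: 21.32
tcp_pos: [0.5071, 0.1076, 0.0353]
orientation: [-180.0, -0.0, 88.6]
ft_force: [0.0, -2.2, -0.4]
grip_width: 0.0209
```

```bash
python3 -c "
from h import *
rep()"
```

```text
t 21.3167 bend [-162.4  -27. ] tip end y -2.0 rod z 40.3 yaw 88.56 F [2.19 0.08] -0.39 Mz [-0.679 -0.043  0.021]
```

>>> jog_arm:
  steps:
    - [[0,2,0,0,0],[0,2,0,0,0],[0,2,0,0,0],[0,2,0,0,0],[0,2,0,0,0],[0,1,0,0,0],[0,0,0,0,0],[0,0,0,0,0]]

```text
time: 21.98
tcp_pos: [0.5074, 0.1186, 0.0353]
orientation: [-180.0, -0.0, 88.6]
ft_force: [-0.5, -1.2, -0.2]
grip_width: 0.0208
```

>>> jog_arm:
  steps:
    - [[0,1,0,0,0],[0,1,0,0,0],[0,0,0,0,0],[0,0,0,0,0]]

```text
time: 22.32
tcp_pos: [0.5075, 0.1201, 0.0353]
orientation: [-180.0, 0.0, 88.5]
ft_force: [-0.9, -3.1, -0.3]
grip_width: 0.0205
```

```bash
python3 -c "
from h import *
rep()"
```

```text
t 22.3167 bend [-174.9  -27. ] tip end y -2.0 rod z 40.3 yaw 88.54 F [ 3.1  -0.82] -0.26 Mz [-0.599  0.038 -0.009]
```

>>> jog_arm:
  steps:
    - [[0,1,0,0,0],[0,1,0,0,0],[0,0,0,0,0],[0,0,0,0,0]]

```text
time: 22.65
tcp_pos: [0.5075, 0.1223, 0.0353]
orientation: [-180.0, -0.0, 88.6]
ft_force: [-0.1, -2.7, -0.8]
grip_width: 0.0208
```

```bash
python3 -c "
from h import *
rep()"
```

```text
t 22.65 bend [-177.  -27.] tip end y -2.0 rod z 40.3 yaw 88.55 F [2.65 0.  ] -0.79 Mz [-0.618  0.01   0.001]
```

>>> jog_arm:
  steps:
    - [[0,1,0,0,0],[0,1,0,0,0],[0,0,0,0,0],[0,0,0,0,0]]

```text
time: 22.98
tcp_pos: [0.5076, 0.124, 0.0352]
orientation: [-180.0, 0.0, 88.5]
ft_force: [-0.8, -2.8, -1.5]
grip_width: 0.0208
```

```bash
python3 -c "
from h import *
rep()"
```

```text
t 22.9833 bend [-178.8  -27. ] tip end y -2.0 rod z 40.2 yaw 88.54 F [ 2.84 -0.69] -1.51 Mz [-0.754 -0.058 -0.011]
```

>>> jog_arm:
  steps:
    - [[0,1,0,0,0],[0,0,0,0,0],[0,0,0,0,0]]

```text
time: 23.23
tcp_pos: [0.5077, 0.1241, 0.0351]
orientation: [-180.0, 0.1, 88.5]
ft_force: [0.9, -4.9, -1.5]
grip_width: 0.021
```

```bash
python3 -c "
from h import *
rep()"
```

```text
t 23.2333 bend [-178.9  -27. ] tip end y -2.0 rod z 40.1 yaw 88.51 F [4.92 1.03] -1.55 Mz [-1.095 -0.014  0.058]
```

>>> jog_arm:
  steps:
    - [[0,1,0,0,0],[0,0,0,0,0],[0,0,0,0,0]]

```text
time: 23.48
tcp_pos: [0.5077, 0.1242, 0.035]
orientation: [-180.0, 0.1, 88.5]
ft_force: [-0.3, -7.4, -1.9]
grip_width: 0.0207
```

```bash
python3 -c "
from h import *
rep()"
```

```text
t 23.4833 bend [-178.9  -27.1] tip end y -2.1 rod z 40.0 yaw 88.49 F [ 7.45 -0.14] -1.87 Mz [-1.43  -0.082  0.068]
```

The hard stop is reached: the force rose to 7.4 N with no motion. Unhooking: 10 mm inwards, 40 mm to −y, then out.

>>> jog_arm:
  steps:
    - [[0,-3,0,0,0],[0,-3,0,0,0],[0,-4,0,0,0],[0,0,0,0,0],[0,0,0,0,0]]

```text
time: 23.9
tcp_pos: [0.5075, 0.1165, 0.0354]
orientation: [180.0, -0.0, 88.5]
ft_force: [-0.3, -0.1, -0.1]
grip_width: 0.0206
```

```bash
python3 -c "
from h import *
rep()"
```

```text
t 23.9 bend [-171.2  -27. ] tip end y -2.0 rod z 40.4 yaw 88.54 F [ 0.12 -0.32] -0.06 Mz [ 0.033 -0.001  0.049]
```

>>> jog_arm:
  steps:
    - [[0,0,-4,0,0],[0,0,-4,0,0],[0,0,0,0,0],[0,0,0,0,0]]

```text
time: 24.23
tcp_pos: [0.499, 0.1165, 0.0353]
orientation: [-180.0, 0.0, 88.6]
ft_force: [-0.1, -0.8, -0.8]
grip_width: 0.0207
```

```bash
python3 -c "
from h import *
rep()"
```

```text
t 24.2333 bend [-171.   -35.3] tip end y -10.3 rod z 40.3 yaw 88.57 F [ 0.83 -0.09] -0.75 Mz [ 0.043 -0.023  0.008]
```

Free of force in the hole. I'll finish the sidestep and test the withdrawal gently.

>>> jog_arm:
  steps:
    - [[0,0,-4,0,0],[0,0,-4,0,0],[0,0,-4,0,0],[0,0,-4,0,0],[0,0,-4,0,0],[0,0,-4,0,0],[0,0,-4,0,0],[0,0,-4,0,0],[0,0,0,0,0],[0,0,0,0,0]]

```text
time: 25.07
tcp_pos: [0.4673, 0.1171, 0.0353]
orientation: [180.0, 0.0, 88.5]
ft_force: [-0.0, 0.1, -0.6]
grip_width: 0.0206
```

```bash
python3 -c "
from h import *
rep()"
```

```text
t 25.0667 bend [-170.8  -67.1] tip end y -42.1 rod z 40.3 yaw 88.55 F [-0.14 -0.05] -0.63 Mz [ 0.009  0.009 -0.022]
```

>>> jog_arm:
  steps:
    - [[0,3,0,0,0],[0,5,0,0,0],[0,5,0,0,0],[0,5,0,0,0],[0,0,0,0,0],[0,0,0,0,0]]

```text
time: 25.57
tcp_pos: [0.4678, 0.1358, 0.0352]
orientation: [-180.0, -0.0, 88.6]
ft_force: [0.2, -0.3, -1.2]
grip_width: 0.021
```

```bash
python3 -c "
from h import *
rep()"
```

```text
t 25.5667 bend [-189.5  -66.8] tip end y -41.8 rod z 40.2 yaw 88.61 F [0.29 0.23] -1.25 Mz [-0.02   0.035  0.007]
```

>>> jog_arm:
  steps:
    - [[0,10,0,0,0],[0,10,0,0,0],[0,10,0,0,0],[0,10,0,0,0],[0,10,0,0,0],[0,10,0,0,0],[0,0,0,5,0],[0,0,0,5,0],[0,0,0,5,0],[0,0,0,0,0],[0,0,0,0,0]]

```text
time: 26.48
tcp_pos: [0.469, 0.1942, 0.0195]
orientation: [-179.9, 0.0, 88.5]
ft_force: [0.8, -0.3, -1.1]
grip_width: 0.0207
```

Run:
```python
from h import *
rep()
o=[]
for n in("side","top"):
    p,D=cams.grab_frame(n); np.savez(f"pics/{n}4.npz",p=p,d=D)
    c={"side":(175,285),"top":(195,370)}[n]
    v=p[c[0]-80:c[0]+80,c[1]-105:c[1]+105]; o.append(cv2.resize(v,(400,305),interpolation=cv2.INTER_CUBIC))
cv2.imwrite("pics/out.png",cv2.hconcat(o)[...,::-1])
```

```text
t 26.4833 bend [-247.9  -67.6] tip end y -42.6 rod z 24.5 yaw 88.49 F [0.27 0.85] -1.11 Mz [ 0.032 -0.036 -0.032]
```

View pics/out.png

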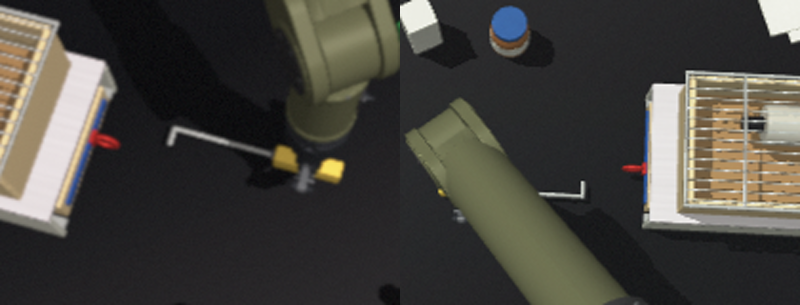

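The tray front, rail and red eye are now at the ledge (side crop (103,138), top crop (633,168)), and the rod is clear. Lowering it onto the bench.

>>> jog_arm:
  steps:
    - [[0,0,0,2,0],[0,0,0,2,0],[0,0,0,2,0],[0,0,0,1,0],[0,0,0,1,0],[0,0,0,0,0],[0,0,0,0,0],[0,0,0,0,0]]

```text
time: 27.25
tcp_pos: [0.4695, 0.1951, 0.0123]
orientation: [180.0, 0.0, 88.5]
ft_force: [-0.2, -0.2, -1.2]
grip_width: 0.0208
```

>>> jog_arm:
  steps:
    - [[0,0,0,1,0],[0,0,0,0,0],[0,0,0,0,0],[0,0,0,0,0]]

```text
time: 27.58
tcp_pos: [0.4694, 0.1951, 0.0113]
orientation: [-180.0, 0.0, 88.5]
ft_force: [-0.1, 0.4, -1.3]
grip_width: 0.0207
```

```bash
python3 -c "
from h import *
rep()"
```

```text
t 27.5833 bend [-248.8  -67. ] tip end y -42.0 rod z 16.3 yaw 88.54 F [-0.4  -0.07] -1.33 Mz [-0.012  0.022 -0.005]
```

>>> jog_arm:
  steps:
    - [[0,0,0,1,0],[0,0,0,0,0],[0,0,0,0,0],[0,0,0,0,0]]

```text
time: 27.92
tcp_pos: [0.4694, 0.1951, 0.0103]
orientation: [-180.0, 0.0, 88.5]
ft_force: [-0.3, -0.0, -1.3]
grip_width: 0.0207
```

>>> jog_arm:
  steps:
    - [[0,0,0,0.5,0],[0,0,0,0,0],[0,0,0,0,0],[0,0,0,0,0]]

```text
time: 28.25
tcp_pos: [0.4695, 0.1951, 0.0101]
orientation: [180.0, 0.0, 88.5]
ft_force: [-2.5, -1.4, 6.0]
grip_width: 0.0207
```

>>> jog_arm:
  steps:
    - [[0,0,0,0.5,0],[0,0,0,0,0],[0,0,0,0,0],[0,0,0,0,0]]

```text
time: 28.58
tcp_pos: [0.4695, 0.1951, 0.0101]
orientation: [180.0, 0.0, 88.5]
ft_force: [-5.1, -2.3, 10.2]
grip_width: 0.0204
```

Bench contact. I'll ease off, open and rise.

>>> jog_arm:
  steps:
    - [[0,0,0,-0.7,0],[0,0,0,0,0],[0.5,0,0,0,0],[0.5,0,0,0,0],[0.5,0,0,0,0],[0.5,0,0,0,0],[0.7,0,0,0,0],[0.7,0,0,0,0],[0.7,0,0,-10,0],[0.7,0,0,-25,0],[0.7,0,0,-35,0],[0.7,0,0,-35,0]]

```text
time: 29.58
tcp_pos: [0.4685, 0.1952, 0.1162]
orientation: [-179.9, 0.0, 88.6]
ft_force: [1.5, -0.2, -0.4]
grip_width: 0.0594
```

>>> jog_arm:
  steps:
    - [[0.7,0,0,-30,0],[0.7,0,0,-30,0],[0.7,30,0,-30,0],[0.7,35,0,0,0],[0.7,35,0,0,0],[0.7,35,0,0,0],[0.7,35,0,0,0],[0.7,0,0,0,0],[0.7,0,0,0,0]]

```text
time: 30.33
tcp_pos: [0.4721, 0.3673, 0.2048]
orientation: [-179.9, -0.1, 88.8]
ft_force: [0.5, -0.0, 0.5]
grip_width: 0.0598
```

Run:
```python
from h import *
rep()
o=[]
for n in("side","top"):
    p,D=cams.grab_frame(n); 
    m,c=yellow(p); P=ray(n,np.argwhere(m)[:,::-1],.03)[:,:2].astype(np.float32); print(n,c,cv2.minAreaRect(P))
    W=cloud(n,D); print("handle top z",np.median(W[m][:,2]))
    h=cv2.cvtColor(p,cv2.COLOR_RGB2HSV); r=(cv2.inRange(h,(0,150,70),(8,255,255))>0); r[:,:80]=0
    k,l,s,ce=cv2.connectedComponentsWithStats(r.astype(np.uint8))
    a=np.radians(-91.5); E=np.array([[np.cos(a),np.sin(a)],[-np.sin(a),np.cos(a)]])
    for i in range(1,k):
        if s[i,4]>10:
            w=ray(n,np.argwhere(l==i)[:,::-1],.045)[:,:2]; q=(w-[.524,-.2403])@E.T; print("red",ce[i],"stand x min/max,y",q[:,0].min(),q[:,0].max(),q[:,1].mean())
    o.append(cv2.resize(p,(400,250),interpolation=cv2.INTER_AREA))
cv2.imwrite("pics/end.png",cv2.vconcat(o)[...,::-1])
```

```text
t 30.3333 bend [-421.   -67.9] tip end y -42.9 rod z 209.8 yaw 88.84 F [0.01 0.47] 0.5 Mz [-0.073  0.048  0.03 ]
side [342.1915493  182.18873239] ((0.4721532464027405, 0.19573000073432922), (0.09045279026031494, 0.03030509129166603), 88.20247650146484)
handle top z 0.029262899301102582
red [234.43956044 168.47252747] stand x min/max,y -0.19004463673475272 -0.1507289046334031 -0.019682156884258853
red [ 82.76923077 288.07692308] stand x min/max,y 0.06359369345541785 0.07961514265568342 0.3498930684115633
top [301.36180905 214.06532663] ((0.4690663516521454, 0.1935482621192932), (0.08716250211000443, 0.02375219576060772), 88.4349594116211)
handle top z 0.03022820131911583
red [488.44776119  98.79104478] stand x min/max,y 0.07667664401669974 0.20537078949573068 0.33093594507284635
red [388.23255814 202.88372093] stand x min/max,y -0.18456332258180386 -0.15098447899121328 -0.019721572406758058
red [611.27868852 396.83606557] stand x min/max,y 0.4603839978973558 0.4968291629343392 -0.5416636432166692
```

View pics/end.png

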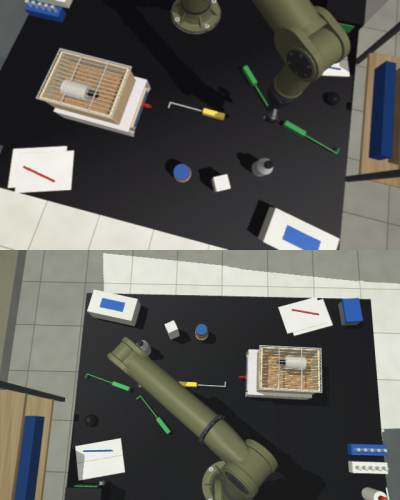

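The rod lies flat on the bench (handle top at z 30 mm). The ring's front edge is at stand x ≈ −185 to −190 mm, against −190 expected at the stop. The bystanders have not moved.

```bash
python3 -c "
from cell import ticket
print(ticket.finish_job())"
```

```text
the job is handed in; nothing more can be done
None
```

The tray is out at its stop, the rod is flat on the bench, and the job is handed in; the hand-in reported no verdict. The arm's clock read about 30 s when I handed in, against the 64 s allowed.

**What I did:**
- I gripped the yellow-handled rod, went in under the ledge and touched the rail at about 3 N. That pushed the tray back a few millimetres.
- I felt sideways until the rod met the eye, at stand y ≈ −20 mm.
- I drew the tray out against about 3 N of drag until it stopped moving. The highest force I read was 7.4 N.
- I unhooked, withdrew clear of the stand, set the rod down in the fingers and released it.

**Last checks:**
- **Tray:** the eye's front edge measured −190 mm in the side view and −185 mm in the top view, with −190 expected at the stop. The views differ by about 5 mm, roughly the 6 mm tolerance. I rely on the firm stop I felt as the better evidence.
- **Rod:** the handle top was at z = 29–30 mm, so it lies flat, well clear of the stand.
- **Bystanders:** the jar and carton look unmoved in the last pictures, and the bottle too, though the arm partly hides it in the top view. I did not measure them.
- **Forces:** I read forces only at the end of each move, so brief peaks in between were not seen.

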